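Seat the well-plate tray on the bench shaker and clip it

TASK

Get the bench shaker ready to run: with the fingertips, push the aluminium tray along its rails, by the upright lip at its trailing end, until you feel it drop into the locating notches and lie flat. Then push the swivel clip round by its knob, as far as it goes, so that it lies over the flange at the tray's leading end. Do not lift the tray or tip out the well plate lying in it, and leave the other things on the bench where they are.

Things in the scene. Friction and masses are not known exactly. Their poses are not given: they have to be found in the camera images.
- shaker: White bench shaker, 250 (x) x 370 (y) mm, fixed. Origin on the table under its centre; z up, control panel faces its -x, rails run along its y; the tray travels to +y. Dark platform, top at z = 112 mm. Two steel rails on it, tops at z = 122, y = -172 to 150, |x| = 20 to 52 mm. Guide walls along the rails' outer sides (|x| = 52 to 56), top z = 138, y = -172 to 104 mm.
- home (a point): Fixed point of the shaker (x = 0, y = 56, z = 116 mm in its frame) where the tray's origin lies when the tray is home in the notches (+-2 mm play along y). Each rail has two notches 20 mm long: outer track centred at y = -6, inner track at y = 122 mm of the shaker.
- tube_strip (a point): Middle of the top of a fixed strip with four capped tubes on the platform's rear edge (shaker x = 83 to 109, y = -120 to 80 mm); the strip's top is at z = 134 mm, its tubes reach z = 178 mm of the shaker.
- tray: Loose aluminium tray, 100 (x) x 172 (y) mm, 0.4 to 0.7 kg, axes along the shaker's. Origin under its centre at the undersides of its 6 mm high feet; plate top at z = 10 mm. Flat flange at its +y (leading) end, push lip at its -y end. Starts 60 to 120 mm short of home with its origin at shaker z = 122 mm; at the notches it drops 6 mm and stops. Sliding takes 2 to 7 N; over 15 N may tip it.
- push_lip (a point): Middle of the outer (-y) face of the tray's upright push lip, 86 mm from the tray's centre. The lip is 72 mm wide (x), 4 mm thick, and runs from 17 mm below to 17 mm above this point.
- plate: White well plate, 85 x 127 x 14 mm, lying loose in the tray's 7 mm high rim; origin under its centre. It rides on the tray.
- clip (a joint): Swivel clip, a steel bar 14 mm wide, 5 mm thick, 56 mm long from its upright pivot. Rad: 0 parked, pointing to the shaker's +y; grows clockwise seen from above; stop at 1.57, pointing to the shaker's +x over the tray's flange. Starts at 0 to 0.35, stays where left, turned by about 2 N at the knob. It passes 3 mm above the flange of a seated tray, but is blocked by, or blocks, one that has not dropped.
- clip_pivot (a point): On the clip's pivot axis, fixed on the shaker at x = -80, y = 130 mm, at the height of the bar's underside, z = 129 mm.
- clip_knob (a point): Centre of the clip's upright black knob, 13 mm in diameter, 48 mm from the pivot axis; the knob stands from 14 mm below this point (top of the bar) to 14 mm above it (z = 163 mm of the shaker).
- reagent: Amber glass bottle with orange cap, 48 mm in diameter, 95 mm high, on the table beside the shaker's -y side; origin under its centre. Leave alone.
- dropper: Small white dropper bottle, 26 mm in diameter, 62 mm high, on the table before the shaker; origin under its centre. Leave alone.
- jar: Glass jar with grey lid, 80 mm in diameter, 105 mm high, on the table beside the shaker's +y side; origin under its centre. Leave alone.
- beaker: Glass beaker, 64 mm in diameter, 85 mm high, on the table; origin under its centre. Leave alone.
- tube_rack: Red plastic tube rack, 85 x 200 x 55 mm, with glass tubes standing up to 100 mm; origin under its centre. Leave alone.
- marker: Marker pen, 135 mm long, lying on the table at the front right; origin under its middle. Leave alone.
Things that resemble listed ones, but are neither listed nor needed, are in the scene too. What is meant by the plate is not purple or red, and is the larger of those in its own colour.

How it is judged:
On the way, in this order (a step that is already met when the one before it is completed fails the run):
1. the tray has dropped into its notches and lies flat on the rails (z of tray in the frame of shaker below 0.1178 m and y of tray in the frame of shaker between 0.0525 and 0.0595 m and angle between tray's own z axis and vertical below 0.025 rad), for 0.2 s.
2. the clip is turned over the flange of the seated tray (value of joint clip above 1.35 rad), for 0.1 s.
At the end, for the whole second after the job is handed in: The tray's feet are in the notches (its origin within 3.5 mm of home along the rails and less than 1.8 mm above its seated height, level within 0.025 rad) and it is at rest; the clip is turned to more than 1.35 rad, over the flange; the well plate lies flat in the tray (all of step 1 and value of joint clip above 1.35 rad and linear speed of tray below 0.01 m/s and z of plate in the frame of tray below 0.013 m and angle between plate's own z axis and vertical below 0.04 rad); the robot touches nothing.
It fails at once if the tray is lifted off its rails or tipped up (z of tray in the frame of shaker above 0.129 m or angle between tray's own z axis and vertical above 0.15 rad).
It fails at once if the well plate comes out of the tray's rim (z of plate in the frame of tray above 0.017 m or angle between plate's own z axis and vertical above 0.2 rad).
It fails at once if another thing on the bench is moved (distance of any of reagent, dropper, jar, beaker, tube_rack from where it was at the start of the episode above 0.02 m or distance of marker from where it was at the start of the episode above 0.03 m).
It also fails if it takes over 48 s, if anything falls off the work surface, if the arm or the gripper's body presses on something with over 40 N, if the wrist force passes 120 N, or if a joint passes its speed limit or range.

ROBOT

A 6-joint arm with a two-finger parallel gripper is mounted at the origin on the work surface. World frame = base frame: x ahead of the robot, y to its left, z up, the work surface at z = 0. Lengths are in m, angles in rad, forces in N, time in s.
With the tool pointing down it reaches from about 0.275 to 0.725 m from the base axis. Payload 15.9 kg.
Tool frame: the origin (TCP) lies midway between the tips of the shut fingers; the grasp point (between the pads) lies 19 mm behind it; x points along the fingers, z is the direction in which the jaws open and shut, and the axes are right-handed (so a half turn about x gives the same grasp; the last joint's range is limited). The gripper opens to 85 mm and grips with 20 to 120 N. Pads are 22 mm wide; open, the fingers measure 114 mm over their backs; the gripper's body (76 mm by 85 mm) begins 54 mm behind the grasp point. The pads swing forward as they close: fully open they stand 13 mm farther back than shut.
Start: joints at [1.349, 0.213, -0.034, 1.323, 0, 1.571], TCP at [0.11, 0.488, 0.194] pointing down, gripper open.
Joint ranges: [-2.98, 2.98], [-0.74, 1.72], [-1.14, 1.35], [-2.1, 2.04], [-1.57, 1.44], [-3.14, 3.14]. Speed limits (rad/s): [1.89, 1.89, 2.39, 2.57, 3.14, 3.14].

INTERFACE

Orientations are given as a unit quaternion [x, y, z, w].
In Python, from plant import manip, viewer gives the robot as it stands.
- The arm moves only by the shell command python3 -m inch 'ROWS' [FORCE]. ROWS is a JSON object of lists of equal length, an entry for each row: "grip": the gripper command: -1 is shut, 1 is fully open, values between are in proportion; "linear": the shift along the tool's x, y, z in cm, a list of three; "twist": the turn about the tool's x in degrees. A call has 1 to 20 rows; each row is the pose to reach, as a shift and turn from the pose commanded when the call began, along the tool's axes at that moment; what a row does not reach only later rows make up. A row lasts 1/10 s, in which the tool goes at most 50 mm and 8.59 degrees, less where a joint would pass 70% of its speed; a pose out of reach is approached as far as the arm can. A call with a gripper value outside its range is refused whole. The fingers move at their own pace and stop on an object; FORCE is the grip in N (left out, the last holds). Time passes only in rows, so rows that repeat a pose let the fingers close. It gives the time, the measured TCP pose, the force and the opening at its end, in the units of the state.
- manip.get_obs(): the state, without advancing time (a new reading comes with each control period).
- viewer.snapshot(name): name is "scene" or "top"; returns the picture (384x512x3 uint8, red, green, blue); there is no depth.
- viewer.camera_info(name): a dict with "fx", "fy", "cx", "cy" (pixels), "k1" (the pictures are not rectified: a ray, as slopes to the right and down, at radius r is drawn at 1 + k1 r^2 times it, then the intrinsics apply), "R" (3x3) and "t" (3): a world point X has camera coordinates R X + t. Camera axes: x right, y down, z forward; pixel columns grow to the right and rows downward; lengths in m; the calibration is good to about 2 mm. A picture is of the moment at which its call begins. camera_info takes no time and is no camera call.
- manip.job_done(): hands the job in, once; it reports no verdict.
Trained networks look in the newest picture that a camera, given by its name, has taken for a name from the list of things; names that differ only in an ending like _2 or _b are one class to them, and where a whole thing is asked for, a point or a joint stands for the part that bears it (a point fixed in the world has none). Each returns a list of dicts, best first, with "p" (0 to 1); they miss things now and then, are a little off and sometimes report something else, mostly with a low value. They report only what shows in the picture. A call takes as long as a camera call. They do not tell look-alikes from the thing itself.
- viewer.find_in(camera, label): "extent" ([centre column, centre row, width, height] in pixels, round what is visible of it).
- viewer.masks_of(camera, label): "mask" (384x512 bool, what is visible of it) and "extent" ([centre column, centre row, width, height] in pixels, round what is visible of it).
- viewer.landmark_of(camera, label): "centre" ([row, column] in pixels: a listed point, or the origin of a listed thing).
The state is a dict: "t": time; "qpos": joint angles; "dq": joint speeds; "joint_efforts": joint torques, N m; "eef_pos": TCP position; "tool_rot": TCP orientation; "wrist_force": force on the tool from outside, world axes, zero at the start; "ft_torque": the same for the moment, N m; "opening": opening from 0.0 (shut) to 1.0 (fully open).
Only numpy, scipy, OpenCV 4.12 (cv2) and the standard library are available. Lean on these libraries where they do the work, as an engineer would, in place of code of your own. Each camera call takes 0.05 s, during which the arm holds its last target. There are 200 camera calls.

## Working session

There is one attempt and no reset: what is moved stays moved. The work goes in short steps, Python scripts to look and compute and a shell command to move; the robot and the scene stay as the last step left them, time stands still between calls to the robot, and variables do not carry over. Pictures are saved under pics/ and viewed, about 8 in all and at most 12, crops included, and the job is handed in when it is done.

```bash
mkdir -p pics; ls; python3 - <<'E'
from plant import manip, viewer
import cv2, numpy as np
for c in ("scene","top"):
    im=viewer.snapshot(c); cv2.imwrite(f"pics/{c}0.png",im[:,:,::-1])
    i=viewer.camera_info(c); print(c,{k:np.round(np.array(v),4).tolist() for k,v in i.items()})
    for l in ("home","tube_strip","push_lip","clip_pivot","clip_knob","shaker","tray","plate","reagent"):
        print(l,[(round(d["p"],2),np.round(d["centre"],1).tolist()) for d in viewer.landmark_of(c,l)[:3]])
o=manip.get_obs(); print(o)
a=cv2.imread("pics/scene0.png");b=cv2.imread("pics/top0.png")
cv2.imwrite("pics/both.png",cv2.resize(np.vstack([a,b]),(512,768))[:768])
E
```

```text
pics
scene {'fx': 388.1377, 'fy': 388.1377, 'cx': 258.1897, 'cy': 191.8331, 'k1': 0.0338, 'R': [[0.7038, 0.7104, 0.0003], [0.5847, -0.5791, -0.5682], [-0.4034, 0.4001, -0.8229]], 't': [-0.3623, -0.2249, 1.5917]}
home [(0.77, [205.4, 267.3]), (0.63, [226.2, 252.4])]
tube_strip [(0.62, [231.5, 277.0])]
push_lip [(0.78, [238.0, 234.8]), (0.61, [295.3, 213.9]), (0.51, [202.6, 266.6])]
clip_pivot [(0.94, [177.2, 263.4])]
clip_knob [(0.67, [165.4, 274.9])]
shaker [(0.77, [236.1, 261.0])]
tray [(0.77, [222.8, 253.1]), (0.23, [300.7, 153.0])]
plate [(0.95, [263.7, 111.5]), (0.89, [165.9, 245.8]), (0.87, [204.8, 195.6])]
reagent [(0.66, [294.3, 213.9])]
top {'fx': 488.0194, 'fy': 488.0194, 'cx': 250.6852, 'cy': 194.725, 'k1': 0.0593, 'R': [[-0.0196, -0.9997, -0.0139], [-0.9852, 0.0217, -0.1699], [0.1701, 0.0104, -0.9854]], 't': [0.011, 0.5431, 1.6348]}
home [(0.69, [182.5, 250.8]), (0.16, [183.5, 269.4])]
tube_strip [(0.92, [149.4, 268.0])]
push_lip [(0.7, [171.7, 304.2]), (0.61, [167.1, 191.8])]
clip_pivot [(0.89, [204.0, 233.5]), (0.47, [178.4, 281.4])]
clip_knob [(0.62, [206.4, 216.9])]
sh
[... 223 characters left out ...]
15, [231.3, 264.7])]
{'t': 1.0, 'qpos': array([ 1.34901906e+00,  2.12939754e-01, -3.44017742e-02,  1.32350142e+00,
       -9.28148357e-06,  1.57080567e+00]), 'dq': array([ 1.28637407e-03,  1.21549870e-03, -1.75910860e-03,  1.15740208e-03,
       -2.24159526e-05,  1.44261554e-03]), 'joint_efforts': array([-1.10844056e-03, -6.85977602e+01,  4.87334776e+01,  1.18801134e-03,
       -2.37894510e-04, -2.78930952e-05]), 'eef_pos': array([0.10998102, 0.48773546, 0.19438526]), 'tool_rot': array([-0.44160859,  0.55227272,  0.44158288,  0.55225108]), 'wrist_force': array([ 0.2942072 , -0.15253686, -0.88873639]), 'ft_torque': array([ 0.02423088, -0.00167044, -0.05811852]), 'opening': 1.0019722345772402}
```

```bash
python3 - <<'E'
import cv2,numpy as np
a=cv2.imread("pics/scene0.png");b=cv2.imread("pics/top0.png")
cv2.imwrite("pics/v1.png",cv2.resize(a[110:330,130:400],None,fx=2.7,fy=2.7,interpolation=2))
cv2.imwrite("pics/v2.png",cv2.resize(b[80:280,150:420],None,fx=2.9,fy=2.9,interpolation=2))
E
```

```text
(no output)
```

View pics/v1.png

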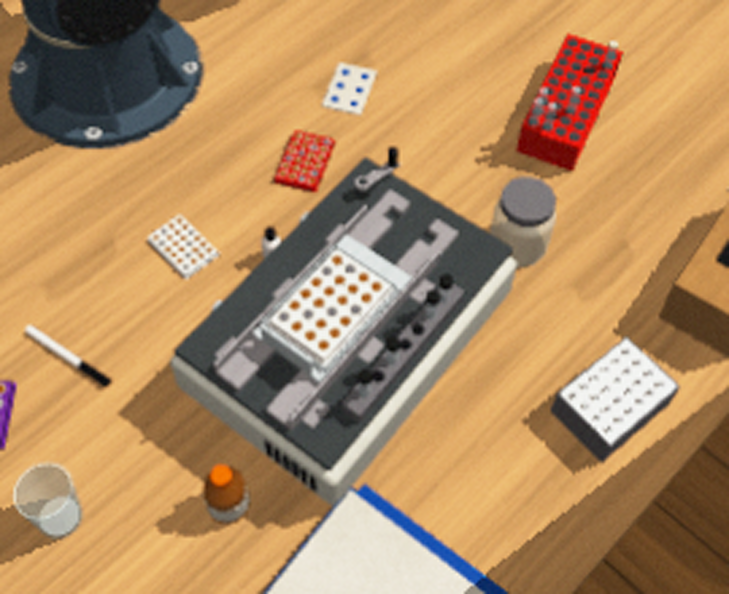

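View pics/v2.png

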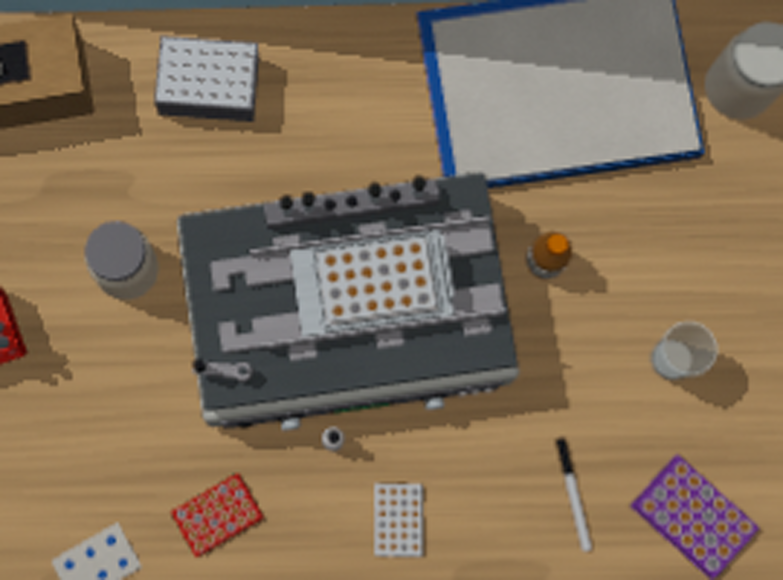

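The pictures show the shaker with its +y end toward world +y (left in the top view). The tray lip is at top pixel (304,172), the clip pivot at (234,204), the knob at (217,206), and the reagent bottle stands beyond the -y end. Next I'll fit the shaker pose, tray offset and clip angle jointly.

```bash
cat > h.py <<'E'
import numpy as np
from plant import manip, viewer
from scipy.optimize import least_squares
from scipy.spatial.transform import Rotation as Ro
def proj(c,X):
    i=viewer.camera_info(c); p=np.array(i["R"])@X+np.array(i["t"]); s=p[:2]/p[2]; s=s*(1+i["k1"]*(s@s))
    return np.array([i["cy"]+i["fy"]*s[1], i["cx"]+i["fx"]*s[0]])
def S2W(q,P):
    c,s=np.cos(q[2]),np.sin(q[2]); return np.array([q[0]+c*P[0]-s*P[1], q[1]+s*P[0]+c*P[1], P[2]])
def model(v,n):
    d,a,seat=v[3],v[4],0
    return {"home":(0,.056,.116),"tube_strip":(.096,-.02,.134),"clip_pivot":(-.08,.13,.129),"shaker":(0,0,0),
     "tray":(0,.056-d,.122),"push_lip":(0,.056-d-.086,.122+LZ),"plate":(0,.056-d,.132-.006),
     "clip_knob":(-.08+.048*np.sin(a),.13+.048*np.cos(a),.149)}[n]
LZ=.019
def fit(obs):
    f=lambda v:np.concatenate([proj(c,S2W(v,model(v,n)))-np.array(m) for c,n,m in obs])
    r=least_squares(f,[.45,0,0,.09,.2],loss="soft_l1"); 
    for (c,n,m),e in zip(obs,f(r.x).reshape(-1,2)): print(c,n,np.round(e,1))
    return r.x
E
python3 - <<'E'
from h import *
obs=[("scene","home",(205.4,267.3)),("scene","tube_strip",(231.5,277)),("scene","push_lip",(238,234.8)),("scene","clip_pivot",(177.2,263.4)),("scene","clip_knob",(165.4,274.9)),("scene","shaker",(236.1,261)),("scene","tray",(222.8,253.1)),
("top","home",(182.5,250.8)),("top","tube_strip",(149.4,268)),("top","push_lip",(171.7,304.2)),("top","clip_pivot",(204,233.5)),("top","clip_knob",(206.4,216.9)),("top","shaker",(184.6,269.1)),("top","tray",(176.7,276.1))]
v=fit(obs); print(np.round(v,4))
print("lip",S2W(v,model(v,"push_lip")),"knob",S2W(v,model(v,"clip_knob")),"piv",S2W(v,model(v,"clip_pivot")),"home",S2W(v,model(v,"home")))
o=manip.get_obs(); R=Ro.from_quat(o["tool_rot"]).as_matrix(); print(R.round(3))
for n in ("reagent","jar"):
  for c in("top","scene"):
    print(n,c,[(round(d["p"],2),np.round(d["extent"]).tolist()) for d in viewer.find_in(c,n)[:2]])
E
```

```text
scene home [0.6 2.6]
scene tube_strip [4.3 3.5]
scene push_lip [1.9 1.1]
scene clip_pivot [0.  0.6]
scene clip_knob [1.1 0. ]
scene shaker [-1.  -1.7]
scene tray [0.6 0.5]
top home [-0.1  0.5]
top tube_strip [0.3 1.4]
top push_lip [ 1.1 -0.9]
top clip_pivot [ 4.9 -0.9]
top clip_knob [0.6 0.6]
top shaker [ 1.7 -1.8]
top tray [1.3 0.9]
[ 0.5801 -0.0594  0.1353  0.0861  0.2303]
lip [ 0.59579602 -0.17448848  0.141     ] knob [0.48787288 0.10637456 0.149     ] piv [0.4833224  0.05859074 0.129     ] home [ 0.57257453 -0.0039397   0.116     ]
[[-0.    -0.976  0.22 ]
 [-0.     0.22   0.976]
 [-1.    -0.    -0.   ]]
reagent top [(0.48, [341.0, 168.0, 14.0, 19.0])]
reagent scene [(0.58, [270.0, 173.0, 16.0, 18.0]), (0.54, [215.0, 292.0, 16.0, 21.0])]
jar top [(0.58, [191.0, 169.0, 20.0, 32.0])]
jar scene [(0.87, [324.0, 191.0, 26.0, 35.0]), (0.33, [254.0, 224.0, 58.0, 56.0])]
```

```bash
python3 -m inch '{"grip":[-1,-1,-1,-1,-1,-1,-1,-1,-1,-1,-1,-1,-1,-1,-1,-1,-1,-1,-1,-1],"linear":[[-3,-1,-1],[-5.6,-4,-3.7],[-5.6,-8,-7.3],[-5.6,-12,-11],[-5.6,-16,-14.6],[-5.6,-20,-18.2],[-5.6,-24,-21.8],[-5.6,-28,-25.5],[-5.6,-32,-29.1],[-5.6,-36,-32.8],[-5.6,-40,-36.4],[-5.6,-44,-40],[-5.6,-48,-43.7],[-5.6,-52,-47.3],[-5.6,-56,-51],[-5.6,-60,-54.6],[-5.6,-63.4,-57.7],[-5.6,-63.4,-57.7],[-5.6,-63.4,-57.7],[-5.6,-63.4,-57.7]],"twist":[4,8,13,18,23,28,33,38,43,48,53,58,63,68,69.5,69.5,69.5,69.5,69.5,69.5]}'
```

```text
t: 3.2
eef_pos: [0.6018, -0.2156, 0.249]
tool_rot: [-0.047, 0.706, 0.048, 0.705]
wrist_force: [-0.4, -0.2, 0.2]
opening: 0.001
```

```bash
python3 - <<'E'
from h import *
import cv2
o=manip.get_obs(); p=o["eef_pos"]
R=Ro.from_quat(o["tool_rot"]).as_matrix(); print(R.round(3), o["qpos"].round(2))
v=[0.5801,-0.0594,0.1353,0.0861,0.2303]
for c in("scene","top"):
    im=viewer.snapshot(c)[:,:,::-1].copy()
    print(c,[(round(d["p"],2),np.round(d["centre"],1).tolist()) for d in viewer.landmark_of(c,"push_lip")[:3]], "pred",proj(c,S2W(v,model(v,"push_lip"))), "tcp",proj(c,p))
    k=3
    big=cv2.resize(im,None,fx=k,fy=k,interpolation=2)
    L={"home":0,"push_lip":0,"clip_knob":0,"clip_pivot":0}
    for n in L:
        r=proj(c,S2W(v,model(v,n))); cv2.circle(big,(int(r[1]*k+1),int(r[0]*k+1)),3,(0,0,255),-1)
    for P in [(sx,y,z) for sx in(-.02,-.052,.02,.052) for y in(-.172,.150) for z in(.122,)]:
        r=proj(c,S2W(v,P)); cv2.circle(big,(int(r[1]*k+1),int(r[0]*k+1)),3,(0,255,0),-1)
    r=proj(c,p); cv2.circle(big,(int(r[1]*k+1),int(r[0]*k+1)),3,(255,0,255),-1)
    y0,x0=(145,190) if c=="scene" else (125,190)
    cv2.imwrite(f"pics/{c}1.png",big[y0*k:(y0+140)*k,x0*k:(x0+160)*k])
E
```

```text
[[-0.002 -0.134  0.991]
 [ 0.001  0.991  0.134]
 [-1.     0.001 -0.002]] [-0.34  0.54  0.58  1.61  0.    1.09]
scene [(0.66, [238.1, 233.5])] pred [239.93024187 235.92676351] tcp [232.34519735 224.48861025]
top [] pred [172.80716239 303.25886625] tcp [162.98179339 319.99903297]
```

View pics/scene1.png

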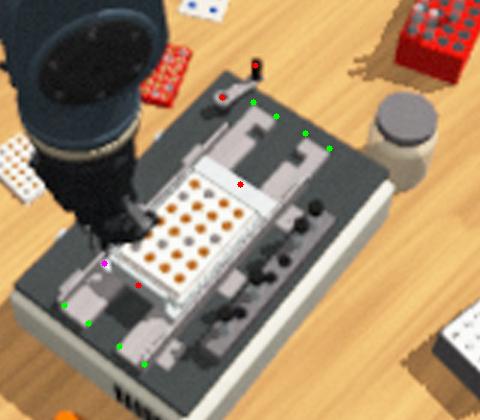

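View pics/top1.png

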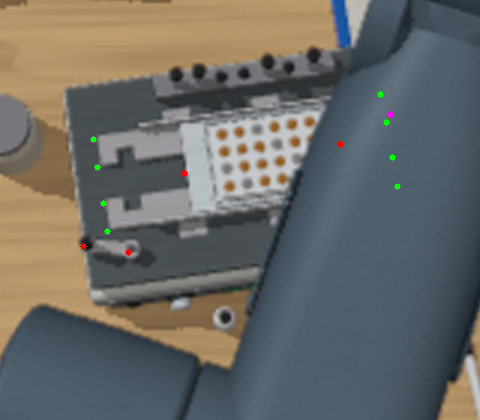

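The overlay shows the fit is good to about 4 mm: the predicted rail ends (green) lie slightly to +y of the visible ones. That's enough to push by feel. I'll descend behind the lip.

```bash
python3 -m inch '{"grip":[-1,-1,-1,-1,-1,-1],"linear":[[3,0,0],[6,0,0],[8.5,0,0],[10.2,0,0],[10.5,0,0],[10.5,0,0]],"twist":[0,0,0,0,0,0]}'; python3 -m inch '{"grip":[-1,-1,-1,-1,-1,-1,-1],"linear":[[0,0.5,0],[0,1,0],[0,1.5,0],[0,2,0],[0,2.3,0],[0,2.6,0],[0,2.6,0]],"twist":[0,0,0,0,0,0,0]}'
```

```text
t: 4.0
eef_pos: [0.6013, -0.2139, 0.1463]
tool_rot: [-0.048, 0.705, 0.048, 0.706]
wrist_force: [-0.3, -0.3, -0.2]
opening: -0.006
t: 4.7
eef_pos: [0.598, -0.1885, 0.1454]
tool_rot: [-0.048, 0.705, 0.048, 0.705]
wrist_force: [0.3, 0.8, -0.3]
opening: 0.0
```

```bash
python3 -m inch '{"grip":[-1,-1,-1,-1,-1],"linear":[[0,0.3,0],[0,0.6,0],[0,0.9,0],[0,1.2,0],[0,1.5,0]],"twist":[0,0,0,0,0]}';python3 -m inch '{"grip":[-1,-1,-1,-1,-1],"linear":[[0,0.4,0],[0,0.8,0],[0,1.2,0],[0,1.6,0],[0,2,0]],"twist":[0,0,0,0,0]}'
```

```text
t: 5.2
eef_pos: [0.5959, -0.1737, 0.1454]
tool_rot: [-0.048, 0.705, 0.048, 0.705]
wrist_force: [-0.3, 0.0, -0.4]
opening: 0.001
t: 5.7
eef_pos: [0.5932, -0.1538, 0.1454]
tool_rot: [-0.048, 0.705, 0.048, 0.705]
wrist_force: [0.2, 0.7, 0.6]
opening: 0.002
```

```bash
python3 - <<'E'
from h import *
import cv2
print(manip.get_obs()["wrist_force"])
im=viewer.snapshot("scene")[:,:,::-1]
print([(round(d["p"],2),np.round(d["centre"],1).tolist()) for l in("push_lip","tray","plate") for d in viewer.landmark_of("scene",l)[:2]], "tcp",proj("scene",manip.get_obs()["eef_pos"]))
cv2.imwrite("pics/s2.png",cv2.resize(im[150:270,195:335],None,fx=4.5,fy=4.5,interpolation=2))
E
```

```text
[0.20889108 0.69024407 0.64030447]
[(0.16, [241.6, 152.5]), (0.71, [223.2, 252.0]), (0.57, [176.7, 264.2]), (0.57, [222.2, 247.6]), (0.54, [203.1, 198.4])] tcp [234.47787774 240.23869535]
```

View pics/s2.png

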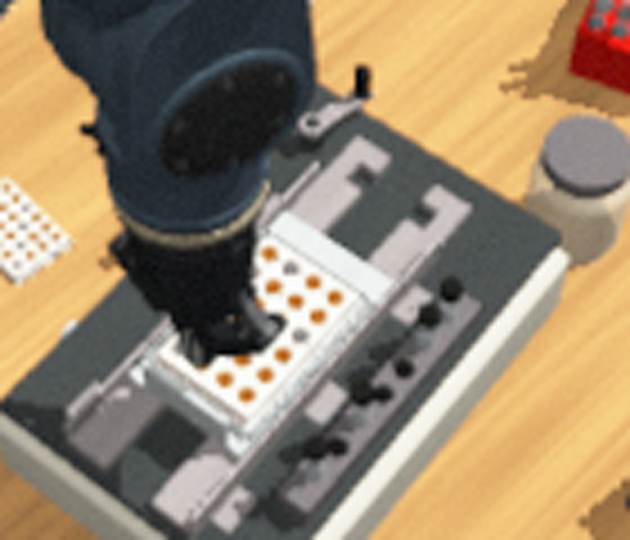

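```bash
python3 - <<'E'
from h import *
import cv2
p=manip.get_obs()["eef_pos"]
v=[0.5801,-0.0594,0.1353,0.0861,0.2303]
out=[]
for f,tcp in (("scene0",0),("s",1)):
    im=cv2.imread("pics/scene0.png") if not tcp else viewer.snapshot("scene")[:,:,::-1].copy()
    k=6; y0,x0=195,215
    big=cv2.resize(im[y0:y0+65,x0:x0+65],None,fx=k,fy=k,interpolation=cv2.INTER_CUBIC)
    def dot(P,c):
        r=proj("scene",P); cv2.circle(big,(int((r[1]-x0+.5)*k),int((r[0]-y0+.5)*k)),2,c,-1)
    for z in (.128,.162):
        for x in(-.036,.036): dot(S2W(v,(x,.056-.0861-.086,z)),(0,0,255))
    if tcp:
        for z in(.145,.165,.185): dot((p[0],p[1],z),(255,0,255))
    out.append(big)
cv2.imwrite("pics/s3.png",np.hstack(out))
E
```

```text
(no output)
```

View pics/s3.png

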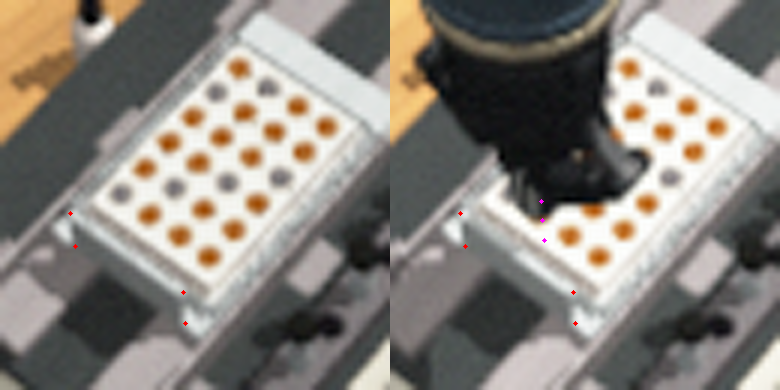

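The tip, at (540,218) in the right-hand crop, sits over the plate. It matches a point about 20 mm above the reported TCP, and there has been no contact force, so it passed over the lip. The tray has not moved. I'll back off and come down about 21 mm lower, which clears the platform and rails even if the reported height is right.

```bash
python3 -m inch '{"grip":[-1,-1,-1,-1,-1,-1,-1],"linear":[[-0.8,0,0],[-1.2,-1,0],[-1.2,-3,0],[-1.2,-5,0],[-1.2,-6.3,0],[-1.2,-6.6,0],[-1.2,-6.6,0]],"twist":[0,0,0,0,0,0,0]}'; python3 -m inch '{"grip":[-1,-1,-1,-1,-1,-1],"linear":[[0.8,0,0],[1.6,0,0],[2.4,0,0],[3,0,0],[3.3,0,0],[3.3,0,0]],"twist":[0,0,0,0,0,0]}'
python3 - <<'E'
from h import *
import cv2
o=manip.get_obs();p=o["eef_pos"];print(o["wrist_force"])
k=6;y0,x0=195,195
big=cv2.resize(viewer.snapshot("scene")[y0:y0+65,x0:x0+85,::-1],None,fx=k,fy=k,interpolation=cv2.INTER_CUBIC)
for z in(p[2],p[2]+.02):
    r=proj("scene",(p[0],p[1],z)); cv2.circle(big,(int((r[1]-x0+.5)*k),int((r[0]-y0+.5)*k)),2,(255,0,255),-1)
cv2.imwrite("pics/s4.png",big)
E
```

```text
t: 6.65
eef_pos: [0.6021, -0.2203, 0.1571]
tool_rot: [-0.048, 0.706, 0.048, 0.705]
wrist_force: [0.1, 0.4, -0.4]
opening: -0.002
t: 7.25
eef_pos: [0.602, -0.2193, 0.1239]
tool_rot: [-0.048, 0.706, 0.048, 0.705]
wrist_force: [-0.3, 0.6, 0.1]
opening: -0.003
[-0.32535029  0.58978857  0.06655725]
```

View pics/s4.png

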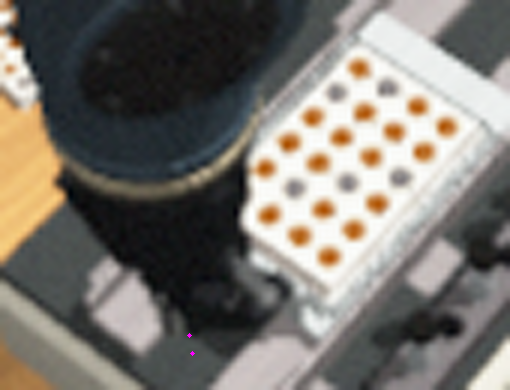

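```bash
python3 -m inch '{"grip":[-1,-1,-1,-1,-1,-1,-1],"linear":[[0,0.5,0],[0,1,0],[0,1.5,0],[0,2,0],[0,2.4,0],[0,2.8,0],[0,3.2,0]],"twist":[0,0,0,0,0,0,0]}';python3 -m inch '{"grip":[-1,-1,-1],"linear":[[0,0.3,0],[0,0.6,0],[0,0.9,0]],"twist":[0,0,0]}';python3 -m inch '{"grip":[-1,-1,-1],"linear":[[0,0.3,0],[0,0.6,0],[0,0.9,0]],"twist":[0,0,0]}'
```

```text
t: 8.0
eef_pos: [0.5978, -0.1875, 0.1244]
tool_rot: [-0.048, 0.705, 0.048, 0.705]
wrist_force: [-1.0, 0.3, -0.6]
opening: -0.001
t: 8.3
eef_pos: [0.5968, -0.1794, 0.1246]
tool_rot: [-0.048, 0.705, 0.047, 0.706]
wrist_force: [0.5, -5.3, 0.3]
opening: -0.002
t: 8.6
eef_pos: [0.5956, -0.1705, 0.1246]
tool_rot: [-0.048, 0.705, 0.047, 0.706]
wrist_force: [1.0, -4.1, 1.2]
opening: 0.001
```

```bash
python3 -m inch '{"grip":[-1,-1,-1,-1,-1,-1,-1,-1,-1,-1,-1,-1],"linear":[[0,0.4,0],[0,0.8,0],[0,1.2,0],[0,1.6,0],[0,2,0],[0,2.4,0],[0,2.8,0],[0,3.2,0],[0,3.6,0],[0,4,0],[0,4.4,0],[0,4.8,0]],"twist":[0,0,0,0,0,0,0,0,0,0,0,0]}';python3 -m inch '{"grip":[-1,-1,-1],"linear":[[0,0.3,0],[0,0.6,0],[0,0.9,0]],"twist":[0,0,0]}'
python3 -c "
from h import *
print([(round(d['p'],2),np.round(d['centre'],1).tolist()) for l in('tray','plate') for d in (viewer.snapshot('scene'),viewer.landmark_of('scene',l))[1][:2]])"
```

```text
t: 9.8
eef_pos: [0.589, -0.1229, 0.1246]
tool_rot: [-0.048, 0.705, 0.047, 0.706]
wrist_force: [1.3, -5.1, -0.6]
opening: -0.001
t: 10.1
eef_pos: [0.5878, -0.1139, 0.1246]
tool_rot: [-0.048, 0.705, 0.048, 0.706]
wrist_force: [0.7, -5.2, 0.8]
opening: -0.0
[(0.95, [209.9, 267.7]), (0.84, [207.9, 261.5]), (0.58, [262.3, 110.2])]
```

Sliding takes a steady 5 N or so, and the tray is following. About 10–15 mm remain, so I'll creep.

```bash
python3 -m inch '{"grip":[-1,-1,-1],"linear":[[0,0.2,0],[0,0.4,0],[0,0.6,0]],"twist":[0,0,0]}'; python3 -m inch '{"grip":[-1,-1],"linear":[[0,0.15,0],[0,0.3,0]],"twist":[0,0]}'; python3 -m inch '{"grip":[-1,-1],"linear":[[0,0.1,0],[0,0.2,0]],"twist":[0,0]}'
```

```text
t: 10.6
eef_pos: [0.587, -0.108, 0.1245]
tool_rot: [-0.048, 0.705, 0.048, 0.706]
wrist_force: [0.8, -5.8, 1.3]
opening: 0.002
t: 10.8
eef_pos: [0.5866, -0.105, 0.1245]
tool_rot: [-0.048, 0.705, 0.048, 0.706]
wrist_force: [1.0, -5.4, 1.5]
opening: 0.003
t: 11.0
eef_pos: [0.5862, -0.103, 0.1245]
tool_rot: [-0.048, 0.705, 0.048, 0.706]
wrist_force: [0.6, -5.1, 0.7]
opening: -0.002
```

```bash
python3 -m inch '{"grip":[-1,-1],"linear":[[0,0.1,0],[0,0.2,0]],"twist":[0,0]}'; python3 -m inch '{"grip":[-1,-1],"linear":[[0,0.1,0],[0,0.2,0]],"twist":[0,0]}'
```

```text
t: 11.2
eef_pos: [0.5858, -0.1003, 0.1243]
tool_rot: [-0.048, 0.706, 0.048, 0.705]
wrist_force: [0.1, -0.5, 0.2]
opening: -0.002
t: 11.4
eef_pos: [0.5856, -0.0985, 0.1244]
tool_rot: [-0.048, 0.706, 0.048, 0.705]
wrist_force: [0.6, -0.4, -0.3]
opening: -0.004
```

The force fell from 5 N to 0, so the tray has probably dropped in. I'll test the stop gently.

```bash
python3 -m inch '{"grip":[-1],"linear":[[0,0.1,0]],"twist":[0]}' | grep -E 'eef|force'; python3 -m inch '{"grip":[-1],"linear":[[0,0.1,0]],"twist":[0]}'| grep -E 'eef|force'
python3 - <<'E'
from h import *
import cv2
for c in("scene","top"):
    im=viewer.snapshot(c)[:,:,::-1]; cv2.imwrite(f"pics/{c}5.png",im)
    print(c,[(l,round(d['p'],2),np.round(d['centre'],1).tolist()) for l in('tray','push_lip','home') for d in viewer.landmark_of(c,l)[:2]])
a=cv2.imread("pics/scene5.png")[150:250,215:335]
cv2.imwrite("pics/s5.png",cv2.resize(a,None,fx=5,fy=5,interpolation=cv2.INTER_CUBIC))
E
```

```text
eef_pos: [0.5855, -0.0975, 0.1244]
wrist_force: [0.2, -1.0, -0.4]
eef_pos: [0.5854, -0.0965, 0.1244]
wrist_force: [0.3, 0.2, 0.0]
scene [('tray', 0.7, [205.2, 268.0]), ('tray', 0.41, [236.6, 260.1]), ('push_lip', 0.61, [219.6, 251.6]), ('home', 0.76, [207.8, 264.5]), ('home', 0.56, [301.4, 152.8])]
top [('tray', 0.53, [179.8, 253.3]), ('home', 0.29, [149.4, 267.3])]
```

View pics/s5.png

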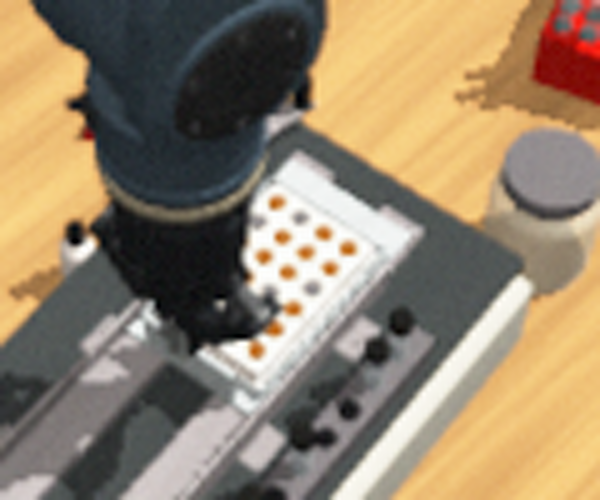

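```bash
for i in 1 2 3; do python3 -m inch '{"grip":[-1],"linear":[[0,0.1,0]],"twist":[0]}' | grep -E 'eef|force'; done
```

```text
eef_pos: [0.5853, -0.0958, 0.1244]
wrist_force: [0.2, -0.3, 1.1]
eef_pos: [0.5851, -0.0947, 0.1244]
wrist_force: [0.3, -1.0, -0.3]
eef_pos: [0.585, -0.0936, 0.1244]
wrist_force: [-1.1, -0.8, 0.1]
```

No stop is felt even though the finger has moved about 8 mm since the drop, so the lip has probably dropped below the tip. I'll lift straight up and look.

```bash
python3 -m inch '{"grip":[-1,-1,-1,-1,-1],"linear":[[-0.5,0,0],[-2,0,0],[-5,0,0],[-9,0,0],[-9,0,0]],"twist":[0,0,0,0,0]}'; python3 -m inch '{"grip":[-1,-1,-1,-1,-1,-1],"linear":[[0,-4,0],[0,-8,0],[0,-12,0],[0,-15,0],[0,-15,0],[0,-15,0]],"twist":[0,0,0,0,0,0]}'
python3 - <<'E'
from h import *
import cv2
ims=[]
for c,(y0,x0) in {"scene":(145,215),"top":(135,180)}.items():
    im=viewer.snapshot(c)[:,:,::-1]
    print(c,[(l,round(d['p'],2),np.round(d['centre'],1).tolist()) for l in('tray','push_lip','clip_knob','clip_pivot') for d in viewer.landmark_of(c,l)[:2]])
    ims.append(cv2.resize(im[y0:y0+110,x0:x0+120],None,fx=3.3,fy=3.3,interpolation=cv2.INTER_CUBIC))
cv2.imwrite("pics/s6.png",np.hstack(ims))
E
```

```text
t: 12.8
eef_pos: [0.5869, -0.094, 0.2198]
tool_rot: [-0.049, 0.703, 0.047, 0.708]
wrist_force: [0.8, -0.8, -0.2]
opening: -0.002
t: 13.4
eef_pos: [0.6052, -0.2427, 0.2141]
tool_rot: [-0.048, 0.706, 0.048, 0.705]
wrist_force: [0.2, -0.7, -0.6]
opening: -0.002
scene [('tray', 0.87, [207.0, 269.7]), ('push_lip', 0.68, [219.9, 251.6]), ('clip_knob', 0.42, [168.3, 274.6]), ('clip_knob', 0.21, [200.1, 319.2]), ('clip_pivot', 0.64, [179.8, 264.0]), ('clip_pivot', 0.29, [203.5, 267.3])]
top [('tray', 0.88, [184.7, 255.0]), ('push_lip', 0.63, [175.7, 280.8]), ('clip_knob', 0.44, [206.3, 217.8]), ('clip_pivot', 0.66, [208.7, 234.4]), ('clip_pivot', 0.47, [185.4, 268.4])]
```

View pics/s6.png

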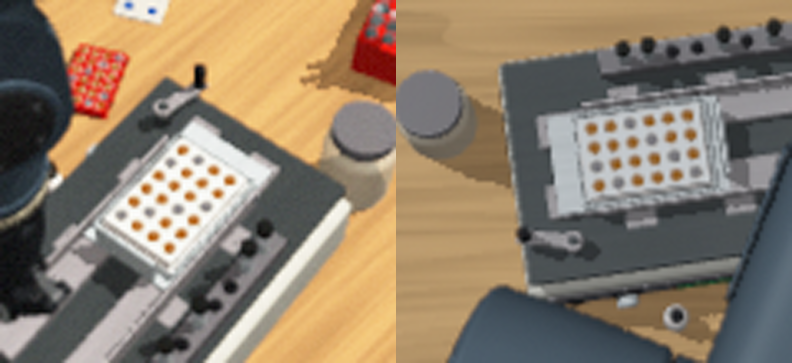

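The tray shows home: the flange stops just short of the rail ends, and the plate is flat in it. Next I'll refit and compute the clip path. The tip's real height is about 0.03 m above the reported value, judged from where it did and did not touch the lip.

```bash
python3 - <<'E'
import h
from h import *
m0=h.model
def model(v,n):
    if n[0]=="r": return (float(n[1:])/1000,.150,.122)
    x=list(m0(v,n)); 
    if n=="tray": x[2]=.116
    if n=="push_lip": x[2]=.116+.022
    return x
h.model=model
obs=[("scene","home",(205.4,267.3)),("scene","tube_strip",(231.5,277)),("scene","clip_pivot",(177.2,263.4)),("scene","clip_knob",(165.4,274.9)),("scene","shaker",(236.1,261)),
("top","home",(182.5,250.8)),("top","tube_strip",(149.4,268)),("top","clip_pivot",(204,233.5)),("top","clip_knob",(206.4,216.9)),("top","shaker",(184.6,269.1)),
("scene","tray",(207,269.7)),("scene","push_lip",(219.9,251.6)),("scene","clip_knob",(168.3,274.6)),("scene","clip_pivot",(179.8,264)),
("top","tray",(184.7,255)),("top","push_lip",(175.7,280.8)),("top","clip_knob",(206.3,217.8)),("top","clip_pivot",(208.7,234.4)),
("top","r52",(169.3,222.3)),("top","r20",(180,223.7)),("top","r-20",(191,226.7)),("top","r-52",(201,227.7))]
v=fit(obs); print(np.round(v,4)); np.save("v.npy",v)
o=manip.get_obs(); p=o["eef_pos"]; R=Ro.from_quat(o["tool_rot"]).as_matrix()
b=np.radians(38); u=np.array([np.sin(b),-np.cos(b)])
def c(a,s): k=np.array([-.08+.048*np.sin(a),.13+.048*np.cos(a)])-s*u; return S2W(v,(k[0],k[1],.117))
s0=c(v[4],.031); print("start world",s0,"tool shift cm",(R.T@(s0-p)*100).round(2))
yaw=v[2]+b; Rn=np.array([[0,np.sin(-yaw)*1,np.cos(yaw)],[0,np.cos(yaw),np.sin(yaw)],[-1,0,0]])
print("tool z yaw now",np.degrees(np.arctan2(R[1,2],R[0,2])),"want",np.degrees(yaw))
for s,a in [(.0175,v[4])]+[(.0175,a) for a in(.35,.5,.65,.8,.95,1.1,1.25,1.4,1.5,1.57)]: print(round(a,2),(Rn.T@(c(a,s)-s0)*100).round(2))
E
```

```text
scene home [1.6 1.9]
scene tube_strip [5.5 2.3]
scene clip_pivot [0.8 0.4]
scene clip_knob [ 1.8 -0.2]
scene shaker [-0.2 -2.5]
top home [-0.4  1.7]
top tube_strip [0.3 3.1]
top clip_pivot [ 4.3 -0.1]
top clip_knob [0.  1.4]
top shaker [ 1.7 -0.6]
scene tray [ 0.8 -1.2]
scene push_lip [2.5 0.1]
scene clip_knob [-1.1  0.1]
scene clip_pivot [-1.8 -0.2]
top tray [-2.8 -1.3]
top push_lip [ 1.2 -1.1]
top clip_knob [0.1 0.5]
top clip_pivot [-0.4 -1. ]
top r52 [ 1.2 -0. ]
top r20 [-0.2 -0.2]
top r-20 [ 0.6 -1.6]
top r-52 [ 0.1 -1.3]
[ 0.5804 -0.0636  0.1204  0.004   0.2088]
start world [0.46767146 0.12565357 0.117     ] tool shift cm [ 9.75 38.3  -8.64]
tool z yaw now 7.8136365352491115 want 44.898033667694314
0.21 [ 0.   -1.35 -0.  ]
0.35 [ 0.  -1.9  0.4]
0.5 [ 0.   -2.54  0.73]
0.65 [ 0.   -3.22  0.97]
0.8 [ 0.   -3.92  1.1 ]
0.95 [ 0.   -4.64  1.12]
1.1 [ 0.   -5.36  1.04]
1.25 [ 0.   -6.05  0.85]
1.4 [ 0.   -6.71  0.55]
1.5 [ 0.   -7.12  0.31]
1.57 [ 0.   -7.39  0.11]
```

```bash
python3 -m inch '{"grip":[-1,-1,-1,-1,-1,-1,-1,-1,-1,-1,-1,-1,-1],"linear":[[0,2,-0.5],[0,6,-1.4],[0,10,-2.3],[0,14,-3.2],[0,18,-4.1],[0,22,-5],[0,26,-5.9],[0,30,-6.8],[0,34,-7.7],[0,37,-8.3],[0,38.3,-8.6],[0,38.3,-8.6],[0,38.3,-8.6]],"twist":[-3,-7,-11,-15,-19,-23,-27,-31,-35,-37,-37,-37,-37]}'
python3 -m inch '{"grip":[-1,-1,-1,-1,-1],"linear":[[3,0,0],[6,0,0],[8.5,0,0],[9.7,0,0],[9.7,0,0]],"twist":[0,0,0,0,0]}'
python3 - <<'E'
from h import *
import cv2
o=manip.get_obs();p=o["eef_pos"];print(o["wrist_force"])
R=Ro.from_quat(o["tool_rot"]).as_matrix();print(np.degrees(np.arctan2(R[1,2],R[0,2])))
ims=[]
for c,(y0,x0) in {"scene":(135,225),"top":(160,180)}.items():
    big=cv2.resize(viewer.snapshot(c)[y0:y0+75,x0:x0+75,::-1],None,fx=5,fy=5,interpolation=cv2.INTER_CUBIC)
    for z in(p[2],p[2]+.03):
        r=proj(c,(p[0],p[1],z)); cv2.circle(big,(int((r[1]-x0+.5)*5),int((r[0]-y0+.5)*5)),2,(255,0,255),-1)
    ims.append(big)
cv2.imwrite("pics/s7.png",np.hstack(ims))
E
```

```text
t: 15.2
eef_pos: [0.4685, 0.125, 0.2144]
tool_rot: [-0.269, 0.654, 0.269, 0.654]
wrist_force: [-0.2, -0.8, -0.2]
opening: 0.001
t: 15.7
eef_pos: [0.4677, 0.1244, 0.1163]
tool_rot: [-0.269, 0.655, 0.269, 0.653]
wrist_force: [-0.6, 0.5, 0.4]
opening: 0.002
[-0.6464991   0.54447888  0.42028195]
44.70452415048426
```

View pics/s7.png

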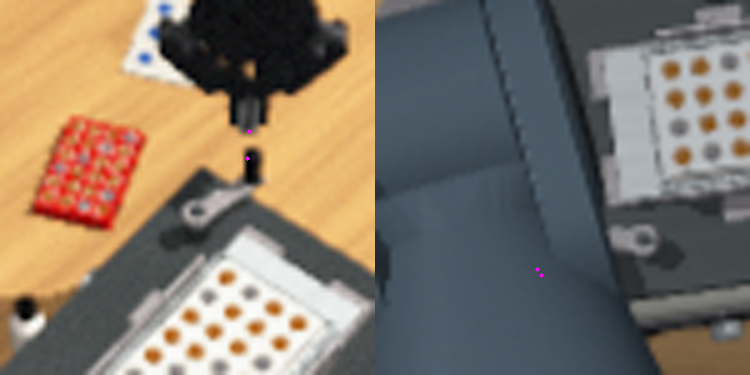

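The tip's lower end at (250,132) confirms the ~30 mm height offset: its true height is about 0.147. It stands behind the knob, which is at (252,165), so I'll push along the arc.

```bash
python3 -m inch '{"grip":[-1,-1,-1,-1,-1,-1,-1,-1],"linear":[[0,-0.5,0],[0,-0.9,0],[0,-1.35,0],[0,-1.6,0.2],[0,-1.9,0.4],[0,-2.2,0.6],[0,-2.5,0.7],[0,-2.5,0.7]],"twist":[0,0,0,0,0,0,0,0]}'
```

```text
t: 16.6
eef_pos: [0.4912, 0.1127, 0.1174]
tool_rot: [-0.269, 0.654, 0.269, 0.654]
wrist_force: [-0.1, 1.7, 2.1]
opening: -0.002
```

```bash
python3 -m inch '{"grip":[-1,-1,-1,-1,-1,-1,-1,-1],"linear":[[0,-0.4,0.15],[0,-0.7,0.25],[0,-1.1,0.35],[0,-1.4,0.4],[0,-1.8,0.42],[0,-2.1,0.42],[0,-2.5,0.4],[0,-2.9,0.35]],"twist":[0,0,0,0,0,0,0,0]}'
python3 - <<'E'
from h import *
import cv2
v=np.load("v.npy")
y0,x0=135,225
im=viewer.snapshot("scene")
print([(l,round(d['p'],2),np.round(d['centre'],1).tolist()) for l in('clip_knob','clip_pivot') for d in viewer.landmark_of("scene",l)[:2]])
for a in (.2,.8,1.1,1.57): w=list(v);w[4]=a;print(a,proj("scene",S2W(w,model(w,"clip_knob"))).round(1))
cv2.imwrite("pics/s8.png",cv2.resize(im[y0:y0+75,x0:x0+75,::-1],None,fx=5,fy=5,interpolation=cv2.INTER_CUBIC))
E
```

```text
t: 17.4
eef_pos: [0.5139, 0.0942, 0.1174]
tool_rot: [-0.269, 0.654, 0.269, 0.654]
wrist_force: [-0.2, 2.9, 0.1]
opening: -0.0
[('clip_knob', 0.44, [176.1, 277.4]), ('clip_knob', 0.37, [154.1, 340.6]), ('clip_pivot', 0.87, [175.6, 260.2])]
0.2 [167.1 274.7]
0.8 [173.3 278.2]
1.1 [176.7 278.1]
1.57 [181.6 275.4]
```

View pics/s8.png

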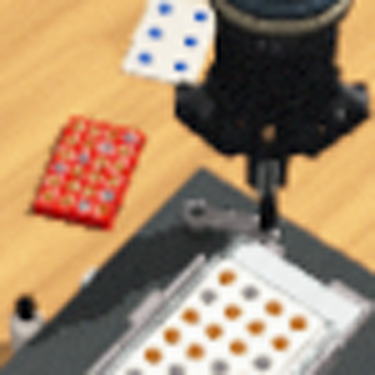

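The clip is at about 1.05 rad and the fingertip is in contact behind the knob. I'll continue round.

```bash
python3 -m inch '{"grip":[-1,-1,-1,-1,-1],"linear":[[0,-0.35,-0.08],[0,-0.7,-0.2],[0,-1,-0.35],[0,-1.3,-0.5],[0,-1.6,-0.65]],"twist":[0,0,0,0,0]}'; python3 -m inch '{"grip":[-1,-1],"linear":[[0,-0.2,-0.12],[0,-0.4,-0.24]],"twist":[0,0]}';  python3 -m inch '{"grip":[-1,-1],"linear":[[0,-0.1,-0.08],[0,-0.2,-0.15]],"twist":[0,0]}'
```

```text
t: 18.05
eef_pos: [0.5204, 0.0783, 0.1174]
tool_rot: [-0.269, 0.654, 0.269, 0.654]
wrist_force: [0.4, 3.5, 0.5]
opening: 0.003
t: 18.25
eef_pos: [0.5215, 0.0739, 0.1174]
tool_rot: [-0.269, 0.654, 0.269, 0.654]
wrist_force: [-0.1, 2.2, 0.9]
opening: 0.002
t: 18.45
eef_pos: [0.5216, 0.0727, 0.1174]
tool_rot: [-0.269, 0.653, 0.271, 0.654]
wrist_force: [-2.7, 15.9, 1.5]
opening: -0.001
```

The stop is firm, at 16 N. I'll back off, lift and check.

```bash
python3 -m inch '{"grip":[-1,-1,-1,-1,-1,-1,-1,-1,-1,-1,-1],"linear":[[0,0.8,0.5],[0,2,1],[-2,2,1],[-6,2,1],[-10,2,1],[-11,5,-3],[-11,8,-7],[-11,10,-11],[-11,10,-15],[-11,10,-15],[-11,10,-15]],"twist":[0,0,0,0,0,0,0,0,0,0,0]}'
python3 - <<'E'
from h import *
import cv2
v=np.load("v.npy"); ims=[]
print(manip.get_obs()["wrist_force"])
for c,(y0,x0) in {"scene":(145,220),"top":(135,180)}.items():
    im=viewer.snapshot(c)[:,:,::-1]
    print(c,[(l,round(d['p'],2),np.round(d['centre'],1).tolist()) for l in('tray','clip_knob') for d in viewer.landmark_of(c,l)[:2]])
    for a in (1.2,1.4,1.57): w=list(v);w[4]=a;print(a,proj(c,S2W(w,model(w,"clip_knob"))).round(1))
    ims.append(cv2.resize(im[y0:y0+100,x0:x0+100],None,fx=4,fy=4,interpolation=cv2.INTER_CUBIC))
cv2.imwrite("pics/s9.png",np.hstack(ims))
E
```

```text
t: 19.55
eef_pos: [0.3448, 0.0369, 0.2278]
tool_rot: [-0.269, 0.653, 0.269, 0.654]
wrist_force: [-0.5, -0.2, 0.7]
opening: -0.002
[-0.53099952 -0.17516696  0.68077299]
scene [('tray', 0.81, [206.2, 268.3]), ('tray', 0.15, [195.8, 321.9]), ('clip_knob', 0.56, [180.1, 274.1])]
1.2 [177.8 277.8]
1.4 [180.  276.7]
1.57 [181.6 275.4]
top [('tray', 0.58, [182.5, 251.2]), ('tray', 0.53, [202.8, 128.9]), ('clip_knob', 0.62, [194.0, 228.2])]
1.2 [194.6 226. ]
1.4 [193.4 228.7]
1.57 [192.9 231.2]
```

View pics/s9.png

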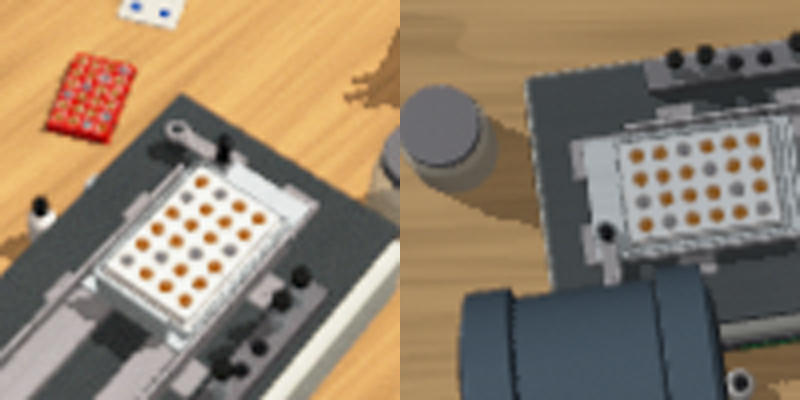

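The pictures, the stop force and the geometry agree: the final knob position is (48.8, -1.4) mm from the pivot, so about 1.57–1.6 rad. The robot is clear, so I'll hand in.

```bash
python3 -c "
from plant import manip
print(manip.job_done())"
```

```text
the job is handed in; nothing more can be done
None
```

The tray is in its notches and the clip lies over its flange, as far as my checks can tell. I handed the job in at about 20 s of the 48 s; it reports no verdict.

- **Tray:** I pushed it by the lip at a steady 5 N or so until the force fell suddenly to zero. The last pictures show it home, with the well plate lying in it.
- **Clip:** I pushed the knob round until it met a firm 16 N. The fingertip position there puts the clip at about 1.57–1.6 rad, though the knob detections read a little lower, at about 1.4 rad. The pictures show the bar lying over the flange.
- **Robot and bench:** The arm ended clear, with the wrist force under 1 N. I commanded no contact with the other things on the bench but did not measure their positions afterwards.

Three checks disagreed or failed:

- **Height reading:** The shut fingertips sat about 30 mm higher than the reported TCP. My first push therefore passed over the lip without touching it, and I redid it lower.
- **Seating stop:** After the drop I tried to feel the tray's end stop and met no resistance for about 8 mm. I think the finger went over the lowered lip, so the seating rests on the force drop, the pictures and the clip passing over the flange.
- **Position fit:** The camera fit put the seated tray 4 mm short of home, which is within its error but slightly outside the 3.5 mm tolerance.

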